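Run a thread tap to the bottom of a bracket's boss

TASK

On the drainboard, press the red cam lever fully down to clamp the bracket. Then run the tap in with its T-wrench, clockwise: half a turn forward, a quarter back to clear it, again half forward and a quarter back, then forward until you feel it land on the bottom of the hole, pressed home with about 0.35 N m and never forced past 0.55 N m. Let go of the wrench with the tap left at the bottom and the lever still down, and do not disturb the remote control or the spare tap lying on the board.

Things in the scene. Friction and masses are not known exactly. Their poses are not given: they have to be found in the camera images.
- fixture: White chopping board 200 (x) x 270 (y) x 12 fixed to the table, carrying an aluminium bracket whose round boss (44 dia, top 50 above the table) holds the upright tap. Origin: on the tap's axis at table height; z up. The cam clamp lies on the -y side: the pivot of its lever is at (0, -62, 36) mm in this frame.
- cam (a joint): Angle of the red cam-clamp lever (rad), 0 = open, standing up at 0.9 rad above level, starts within 0 to 0.2, 0.9 = pressed fully down, level, clamped (a hard stop). It turns about the fixture's x axis and points towards the fixture's -y. Lever: bar 14 wide, 9 thick, reaching 85 from its pivot; stays where it is left; friction about 0.22 N m (4 N pressed 60 out).
- cam_tip (a point): The free end of the red lever, on its centre line, 85 mm from the pivot; 36 above the table when clamped.
- tap (a joint): Tap angle (rad), grows clockwise seen from above (forward, into the hole), 0 at the start; sinks 2 mm a turn. Forward over new thread takes about 0.12 N m, over thread already run 0.03. The blind hole's bottom stops it somewhere between 5.0 and 5.7 rad, different each time and not measured: torque then climbs steadily, with up to 0.15 rad of springy give that returns on letting go.
- wrench (a joint): Spring twist of the T-shaped tap wrench ahead of the tap (rad), that is, the torque applied: 2.2 N m per rad, so 0.055 while cutting, 0.16 at 0.35 N m, 0 when let go. Positive clockwise from above. A thin red needle on top of the bar stays with the tap and shows this twist.
- wrench_grip (a point): Centre of the wrench's steel cross bar, on the tap's axis, 98 above the table at the start. Bar 100 long along this point's x axis, 14 wide (y), 24 high; one end (+x) has a blue band. It turns with the wrench. Grip the bar across its width at the middle; 35 N of grip or more carries 0.4 N m.
- pointer (a joint): Red drag pointer on the boss top, pushed forward by a steel finger of the tap and left behind when the tap turns back: how far forward the tap has been at most (rad, same sense as tap, reading up to 0.08 less).
- remote: Bystander: cream remote control, 55 x 160 x 22, lying beside the board (mm), to be left alone. Origin: centre of its underside.
- spare_tap: Bystander: spare tap, 12 x 75 x 12, lying on the chopping board about 78 from the tap's axis (mm), to be left alone. Origin: centre of its underside.

How it is judged (in metres and radians):
On the way, in this order (a step that is already met when the one before it is completed fails the run):
1. the cam lever is pressed down (value of joint cam above 0.8 rad), for 0.1 s.
2. the tap has gone forward about half a turn, no more than about 0.6 turn (value of joint tap above 2.7 rad and value of joint pointer below 3.8 rad and value of joint cam above 0.78 rad), for 0.05 s.
3. the tap has come back about a quarter turn, never having been further forward than about 0.6 turn (value of joint tap below 2 rad and value of joint pointer below 3.8 rad), for 0.05 s.
4. the tap is half a turn forward again, about three quarters of a turn in all (value of joint tap above 4.15 rad and value of joint pointer below 5.35 rad), for 0.05 s.
5. the tap has come back about a quarter turn again, still not having been run to more than about 0.85 turn (value of joint tap below 3.5 rad and value of joint pointer below 5.35 rad), for 0.05 s.
6. the tap is pressed home on the bottom of the hole: at least 0.27 N m on the wrench (value of joint wrench above 0.123 rad and value of joint tap above 4.85 rad), for 0.1 s.
At the end, for the whole second after the job is handed in: The tap is left at the bottom of the hole (at least 4.8 rad in, having been pressed home), the wrench let go and slack (twist within 0.06 rad) and at rest, the cam lever still down (at least 0.78 rad) (value of joint each of tap, pointer above 4.8 rad and value of joint wrench between -0.06 and 0.06 rad and value of joint cam above 0.78 rad and velocity of joint tap between -0.1 and 0.1 rad/s); the robot touches nothing.
It fails at once if the tap is overloaded: more than 0.6 N m on the wrench, either way (value of joint wrench above 0.275 rad or value of joint wrench below -0.275 rad).
It fails at once if a bystander is moved by more than 30 mm (distance of any of remote, spare_tap from where it was at the start of the episode above 0.03 m).
It also fails if it takes over 72 s, if anything falls off the work surface, if the arm or the gripper's body presses on something with over 40 N, if the wrist force passes 120 N, or if a joint passes its speed limit or range.

ROBOT

A 6-joint arm with a two-finger parallel gripper is mounted at the origin on the work surface. World frame = base frame: x ahead of the robot, y to its left, z up, the work surface at z = 0. Lengths are in m, angles in degrees, forces in N, time in s.
With the tool pointing down it reaches from about 0.35 to 0.875 m from the base axis. Payload 4.2 kg.
Tool frame: the origin (TCP) lies at the centre of the arm's flange, where the gripper is bolted on; the fingertips stand 182 mm ahead of it and the grasp point (between the pads) lies 164 mm ahead of it (r.nose_length is the distance from the TCP to the fingertips, in m); z points along the fingers, y is the line along which they close (so a half turn about z gives the same grasp; the last joint's range is limited). The gripper opens to 87 mm and grips with 3 to 60 N. Pads are 19 mm wide; open, the fingers measure 117 mm over their backs; the gripper's body (75 mm by 190 mm) begins 51 mm behind the grasp point.
Start: joints at [85.52, 22.042, 0.453, 0, -68.411, -14.817], TCP at [0.207, 0.59, 0.405] pointing down, gripper open.
Joint ranges: [-179.83, 179.83], [-69.29, 118.12], [-61.27, 80.66], [-181.25, 117.63], [-171.15, -9.14], [-177.46, 177.46]. Speed limits (degrees/s): [159.86, 159.86, 180, 180, 180, 180].

INTERFACE

Orientations are given as a 3x3 rotation matrix whose columns are the frame's x, y, z axes.
In Python, from station import r, vision gives the robot as it stands. The module is installed in compiled form; this text tells all that it offers.
- The arm moves only by the shell command python3 -m creep 'ROWS'. ROWS is JSON, a list of rows, each a list of 7 numbers: the opening, from -1 (shut) to 1 (fully open), then the shift along the tool's x, y, z in mm, then the turn, a rotation vector about the tool's x, y, z in degrees. A call has 1 to 8 rows; each row is the pose to reach, as a shift and turn from the pose commanded when the call began, along the tool's axes at that moment; what a row does not reach only later rows make up. A row lasts 1/12 s, in which the tool goes at most 41.7 mm and 7.16 degrees, less where a joint would pass 70% of its speed; a pose out of reach is approached as far as the arm can. A call with a gripper value outside its range is refused whole. The fingers move at their own pace and stop on an object; the grip force is fixed at half the most. Time passes only in rows, so rows that repeat a pose let the fingers close. It gives the time, the measured TCP pose, the force, the opening and the grip force at its end, in the units of the state.
- r.sense(): the state, without advancing time (a new reading comes with each control period).
- vision.capture(name): name is "scene" or "top"; returns (picture, depth): 400x640x3 uint8, red, green, blue; 400x640 float32, m along the optical axis (not along the pixel's ray), 0 where there is no reading.
- vision.camera_model(name): a dict with "vertical_fov" (degrees; the focal length in pixels is half the picture's height over the tangent of half this angle, whatever the lens; pixels are square), "cx", "cy" (the principal point, pixels), "extrinsics" (4x4, takes a point from camera to world coordinates). Camera axes: x right, y down, z forward; pixel columns grow to the right and rows downward; lengths in m; the calibration is good to about 2 mm. A picture is of the moment at which its call begins. camera_model takes no time and is no camera call.
- r.finish_job(): hands the job in; it is judged then, once.
Trained networks look in the newest picture that a camera, given by its name, has taken for a name from the list of things; names that differ only in an ending like _2 or _b are one class to them, and where a whole thing is asked for, a point or a joint stands for the part that bears it (a point fixed in the world has none). Each returns a list of dicts, best first, with "conf" (0 to 1); they miss things now and then, are a little off and sometimes report something else, mostly with a low value. They report only what shows in the picture. A call takes as long as a camera call.
- vision.find_in(camera, thing): "uv" ([column, row] in pixels, amid what is visible of it).
- vision.cut_out(camera, thing): "region" (400x640 bool, what is visible of it) and "uv" ([column, row] in pixels, amid what is visible of it).
The state is a dict: "time_s": time; "joints": joint angles; "joint_velocities": joint speeds; "effort": joint torques, N m; "tcp_pos": TCP position; "ee_rot": TCP orientation; "wrist_force": force on the tool from outside, world axes, zero at the start; "moment": the same for the moment, N m; "gripper_width": opening from 0.0 (shut) to 1.0 (fully open); "gripper_force": force on a finger pad.
Only numpy, scipy, OpenCV 4.12 (cv2) and the standard library are available. Lean on these libraries where they do the work, as an engineer would, in place of code of your own. Each camera call takes 0.05 s, during which the arm holds its last target. There are 200 camera calls.

## Working session

There is one attempt and no reset: what is moved stays moved. The work goes in short steps, Python scripts to look and compute and a shell command to move; the robot and the scene stay as the last step left them, time stands still between calls to the robot, and variables do not carry over. Pictures are saved under pics/ and viewed, at most 10 in all, crops included, and the job is handed in when it is done.

```bash
mkdir -p pics; cat > h.py <<'E'
import numpy as np, cv2
from station import r, vision
def cap(n,f=None):
    p,d=vision.capture(n)
    if f: cv2.imwrite('pics/'+f,p[:,:,::-1])
    return p,d
def world(n,uv,z):
    m=vision.camera_model(n); f=200/np.tan(np.radians(m['vertical_fov']/2))
    uv=np.atleast_2d(uv).astype(float); z=np.atleast_1d(z)
    c=np.c_[(uv[:,0]-m['cx'])/f*z,(uv[:,1]-m['cy'])/f*z,z,np.ones(len(z))]
    return (c@np.array(m['extrinsics']).T)[:,:3]
def region(n,thing,d):
    o=vision.cut_out(n,thing)
    if not o: return None
    v,u=np.nonzero(o[0]['region']&(d>0))
    return o[0]['conf'],o[0]['uv'],world(n,np.c_[u,v],d[v,u])
def totool(v):
    return np.array(r.sense()['ee_rot']).T@np.asarray(v)*1000
E
python3 - <<'E'
from h import *
np.set_printoptions(precision=4,suppress=True)
s=r.sense();print(s['time_s'],s['tcp_pos'],s['ee_rot'])
for n in ['scene','top']:
    p,d=cap(n,n+'0.png')
    for t in ['cam','wrench_grip','remote','spare_tap','pointer']:
        g=region(n,t,d)
        if g: print(n,t,round(g[0],2),g[1],np.median(g[2],0),g[2].min(0),g[2].max(0))
E
```

```text
0.0 [0.2065 0.5897 0.4036] [[ 0.9438 -0.3306 -0.0006]
 [-0.3306 -0.9438 -0.0021]
 [ 0.0001  0.0022 -1.    ]]
scene cam 0.9 [174.4, 270.2] [ 0.5628 -0.1179  0.0689] [ 0.5415 -0.1504  0.0277] [ 0.5767 -0.0823  0.097 ]
scene wrench_grip 0.7 [222.6, 225.5] [ 0.5413 -0.0329  0.109 ] [ 0.4335 -0.0542  0.0105] [ 0.5777 -0.0102  0.1185]
scene remote 0.93 [307.1, 193.9] [0.4489 0.1561 0.022 ] [ 0.3933  0.0814 -0.0009] [0.4782 0.2436 0.0263]
scene spare_tap 0.56 [253.1, 284.0] [ 0.6063 -0.0186  0.0222] [ 0.5799 -0.0546  0.0118] [0.6231 0.0183 0.0267]
scene pointer 0.69 [216.4, 246.2] [ 0.5315 -0.0425  0.0538] [ 0.4692 -0.0553  0.0113] [0.5528 0.0082 0.0563]
top cam 0.69 [405.5, 197.4] [ 0.5584 -0.1164  0.0639] [ 0.5392 -0.1678  0.0109] [ 0.5766 -0.083   0.0981]
top wrench_grip 0.65 [372.5, 210.7] [ 0.5265 -0.0328  0.1086] [ 0.4808 -0.0707  0.0079] [ 0.5967 -0.0119  0.1231]
top remote 0.94 [289.8, 252.1] [0.4377 0.1627 0.0214] [ 0.3997  0.0798 -0.0058] [0.4759 0.2439 0.0306]
top pointer 0.59 [373.7, 211.2] [ 0.5245 -0.0319  0.1088] [ 0.481  -0.0669  0.0102] [ 0.5967 -0.0119  0.1216]
```

View pics/top0.png

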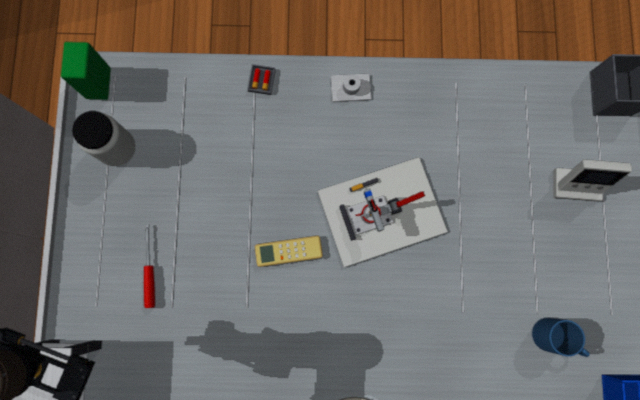

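View pics/scene0.png

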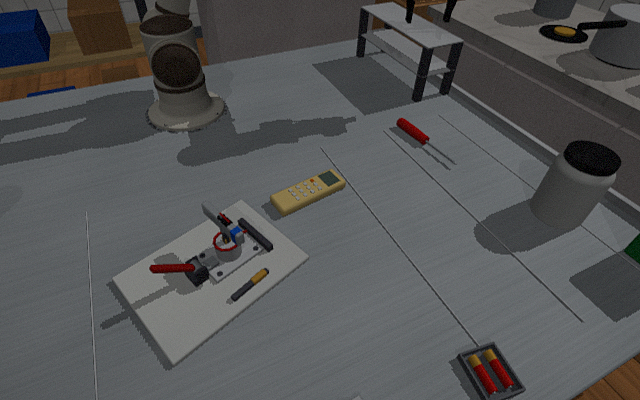

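Top view: the tap and wrench are at about (375,210) with the blue end at (368,195). The red lever points right, its tip at (423,194); the spare tap is at (364,185) and the remote at (290,250). Next I'll refine the axes.

```bash
python3 - <<'E'
from h import *
np.set_printoptions(precision=4,suppress=True)
P=[];C=[]
for n in ['top','scene']:
    p,d=cap(n)
    v,u=np.nonzero(d>0); w=world(n,np.c_[u,v],d[v,u]); c=p[v,u].astype(int)
    k=(abs(w[:,0]-.53)<.25)&(abs(w[:,1]+.04)<.25); w=w[k];c=c[k]
    bar=w[(w[:,2]>.1)&(np.hypot(w[:,0]-.527,w[:,1]+.033)<.06)]
    if len(bar)>5:
        (cx,cy),sz,a=cv2.minAreaRect((bar[:,:2]*1000).astype(np.float32)); print(n,'bar',len(bar),cx,cy,sz,a,bar[:,2].max(),bar[:,:2].mean(0))
        b=bar[:,:2]-bar[:,:2].mean(0);print('dir',np.linalg.svd(b)[2][0], np.median(bar[:,2]))
    wh=w[(abs(w[:,2]-.012)<.006)&(c.min(1)>150)]
    print(n,'board',cv2.minAreaRect((wh[:,:2]*1000).astype(np.float32)),len(wh))
    red=w[(c[:,0]>110)&(c[:,1]<60)&(w[:,2]>.03)]
    lev=red[np.hypot(red[:,0]-.527,red[:,1]+.033)>.055]
    m=lev.mean(0);q=np.linalg.svd(lev-m)[2][0]; t=(lev-m)@q
    print('lever',len(lev),m,q,m+q*t.min(),m+q*t.max())
    boss=w[(abs(w[:,2]-.052)<.005)]; 
    blue=w[(c[:,2]>120)&(c[:,0]<80)&(w[:,2]>.08)]; print('blue',blue.mean(0))
E
```

```text
top bar 293 529.1363525390625 -33.922706604003906 (99.92835235595703, 15.069770812988281) 19.31264877319336 0.12522791994409155 [ 0.5285 -0.0334]
dir [-0.9415 -0.3371] 0.10964034615888463
top board ((528.0478515625, -83.57524108886719), (231.9568634033203, 292.3296813964844), 19.382354736328125) 5544
lever 122 [ 0.5613 -0.1243  0.0732] [-0.2238  0.6846 -0.6937] [ 0.569  -0.1478  0.097 ] [ 0.553  -0.0987  0.0473]
blue [ 0.5644 -0.0195  0.1085]
scene bar 539 529.73388671875 -31.412601470947266 (99.79706573486328, 15.62662124633789) 19.34487533569336 0.12048254585132506 [ 0.5356 -0.0318]
dir [0.9386 0.3449] 0.11010738465735931
scene board ((0.0, 0.0), (0.0, 0.0), 0.0) 0<stdin>:16: RuntimeWarning: Mean of empty slice.
  ret = um.true_divide(
Traceback (most recent call last):
ValueError: zero-size array to reduction operation minimum which has no identity
```

```bash
python3 -m creep '[[-1,235,231,30,0,0,0],[-1,235,231,30,0,0,0],[-1,235,231,30,0,0,0],[-1,235,231,30,0,0,0],[-1,235,231,30,0,0,0],[-1,235,231,30,0,0,0],[-1,235,231,30,0,0,0],[-1,235,231,30,0,0,0]]'
python3 -m creep '[[-1,235,231,30,0,0,0],[-1,235,231,30,0,0,0],[-1,235,231,30,0,0,0],[-1,235,231,30,0,0,0],[-1,235,231,30,0,0,0],[-1,235,231,30,0,0,0],[-1,235,231,30,0,0,0],[-1,235,231,30,0,0,0]]'
python3 -m creep '[[-1,109,107,13,0,0,51.4],[-1,109,107,13,0,0,51.4],[-1,109,107,13,0,0,51.4],[-1,109,107,13,0,0,51.4],[-1,109,107,13,0,0,51.4],[-1,109,107,13,0,0,51.4],[-1,109,107,13,0,0,51.4],[-1,109,107,13,0,0,51.4]]'
python3 - <<'E'
from h import *
s=r.sense();print(s['joints'],s['ee_rot'],s['moment'],totool(np.array([.565,-.139,.332])-s['tcp_pos']))
E
```

```text
time_s: 1.37
tcp_pos: [0.3523, 0.292, 0.375]
ee_rot: [[0.944, -0.33, 0.001], [-0.33, -0.944, 0.001], [0.0, -0.001, -1.0]]
wrist_force: [0.5, -0.0, 1.4]
gripper_width: 0.48
gripper_force: 0.0
time_s: 2.03
tcp_pos: [0.498, -0.0037, 0.3449]
ee_rot: [[0.944, -0.331, 0.001], [-0.331, -0.944, 0.0], [0.001, -0.0, -1.0]]
wrist_force: [0.9, 0.6, -0.1]
gripper_width: 0.01
gripper_force: 0.0
time_s: 2.7
tcp_pos: [0.565, -0.1389, 0.3316]
ee_rot: [[0.327, -0.945, -0.0], [-0.945, -0.327, -0.0], [-0.0, 0.0, -1.0]]
wrist_force: [0.6, 0.4, 0.5]
gripper_width: 0.002
gripper_force: 0.0
[ 2.12655686e+00  2.14209674e+01 -1.17262384e+01  1.91027353e-03
 -5.68687696e+01  1.69590336e+01] [[ 3.26997457e-01 -9.45025177e-01 -2.77594819e-04]
 [-9.45025217e-01 -3.26997460e-01 -3.82471082e-05]
 [-5.46283203e-05  2.74840811e-04 -9.99999961e-01]] [ 0.04997885 -0.04389463  0.02156582] [ 0.0672505   0.00646207 -0.41642299]
```

```bash
python3 -m creep '[[-1,0,0,25,0,0,0],[-1,0,0,45,0,0,0],[-1,0,0,52,0,0,0],[-1,0,0,60,0,0,0],[-1,0,0,68,0,0,0],[-1,0,0,76,0,0,0],[-1,0,0,84,0,0,0],[-1,0,0,90,0,0,0]]'
python3 -m creep '[[-1,0,0,6,0,0,0],[-1,0,0,12,0,0,0],[-1,0,0,17,0,0,0],[-1,0,0,20,0,0,0],[-1,0,0,20,0,0,0]]'
python3 - <<'E'
from h import *
np.set_printoptions(precision=4,suppress=True)
p,d=cap('scene','s1.png'); cv2.imwrite('pics/s1c.png',cv2.resize(p[150:330,90:330,::-1],None,fx=3,fy=3))
print(totool(np.array([.5294,-.0327,.32])-r.sense()['tcp_pos']))
E
```

```text
time_s: 3.37
tcp_pos: [0.5656, -0.1386, 0.242]
ee_rot: [[0.331, -0.944, 0.003], [-0.944, -0.331, -0.0], [0.001, -0.002, -1.0]]
wrist_force: [0.1, -1.5, 4.9]
gripper_width: 0.005
gripper_force: 2.0
time_s: 3.78
tcp_pos: [0.5654, -0.1386, 0.223]
ee_rot: [[0.331, -0.943, 0.001], [-0.943, -0.331, -0.001], [0.001, -0.0, -1.0]]
wrist_force: [-0.9, -1.3, 11.2]
gripper_width: 0.005
gripper_force: 5.7
[-111.7164   -1.2936  -97.1054]
```

View pics/s1c.png

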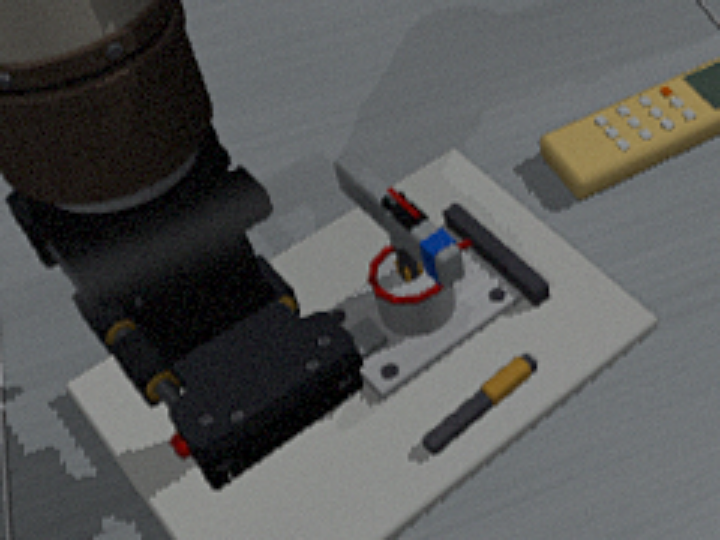

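```bash
python3 -m creep '[[-1,0,0,2,0,0,0],[-1,0,0,3,0,0,0],[-1,0,0,3,0,0,0]]'
python3 -m creep '[[-1,0,0,-40,0,0,0],[-1,0,0,-80,0,0,0],[1,0,0,-101,0,0,0],[1,-40,0,-101,0,0,-7],[1,-80,-1,-101,0,0,-14],[1,-112,-1,-101,0,0,-21],[1,-112,-1,-101,0,0,-28],[1,-112,-1,-101,0,0,-35]]'
python3 -m creep '[[1,0,0,0,0,0,-7],[1,0,0,0,0,0,-14],[1,0,0,0,0,0,-21],[1,0,0,0,0,0,-28],[1,0,0,0,0,0,-35],[1,0,0,0,0,0,-42],[1,0,0,0,0,0,-49],[1,0,0,0,0,0,-55]]'
python3 - <<'E'
from h import *
np.set_printoptions(precision=4,suppress=True)
s=r.sense();print(s['joints'],totool(np.array([.5294,-.0327,.262])-s['tcp_pos']),s['moment'])
for n in ['top','scene']:
    p,d=cap(n)
    g=region(n,'cam',d)
    if g: print(n,g[0],g[1],g[2].min(0),g[2].max(0))
cv2.imwrite('pics/s2c.png',cv2.resize(p[150:330,90:330,::-1],None,fx=3,fy=3))
E
```

```text
time_s: 4.08
tcp_pos: [0.5653, -0.1385, 0.2228]
ee_rot: [[0.332, -0.943, 0.002], [-0.943, -0.332, -0.001], [0.002, -0.001, -1.0]]
wrist_force: [-4.7, 1.1, 25.5]
gripper_width: 0.006
gripper_force: 12.8
time_s: 4.75
tcp_pos: [0.5273, -0.0306, 0.3184]
ee_rot: [[0.817, -0.576, -0.004], [-0.576, -0.817, 0.001], [-0.004, 0.002, -1.0]]
wrist_force: [0.1, -0.8, 0.1]
gripper_width: 0.373
gripper_force: 0.0
time_s: 5.42
tcp_pos: [0.5278, -0.0323, 0.318]
ee_rot: [[0.942, 0.335, -0.005], [0.335, -0.942, 0.0], [-0.004, -0.002, -1.0]]
wrist_force: [-0.1, 0.1, 0.3]
gripper_width: 0.962
gripper_force: 0.0
[ 14.0616  17.5418 -19.9549  -0.1151 -52.7574  95.5987] [ 1.5854  0.9913 55.9505] [-0.1002 -0.0622 -0.0171]
top 0.47 [396.5, 233.5] [ 0.4136 -0.2251 -0.0039] [0.5672 0.0345 0.2226]
scene 0.97 [174.0, 282.8] [ 0.5395 -0.1706  0.0329] [ 0.5838 -0.0819  0.0468]
```

View pics/s2c.png

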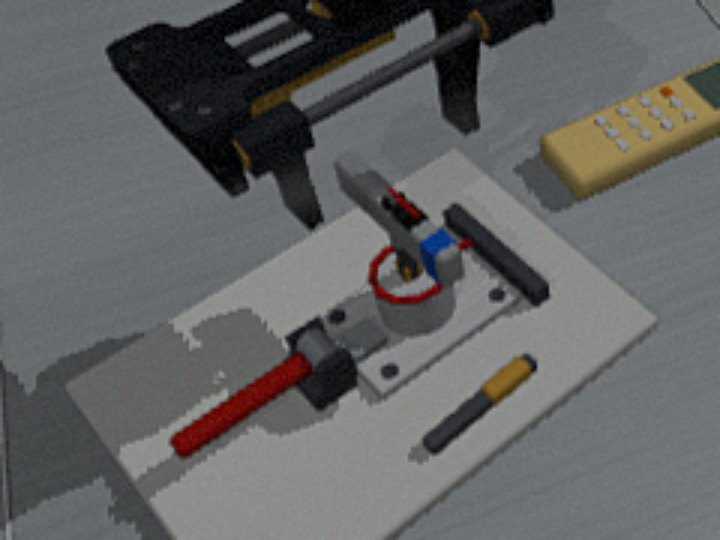

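Lever is level and clamped (red bar (180,445) to (305,365) in the crop). Now I'll grip the wrench.

```bash
python3 -m creep '[[1,1.6,1,20,0,0,0],[1,1.6,1,40,0,0,0],[1,1.6,1,56,0,0,0],[1,1.6,1,56,0,0,0],[-1,1.6,1,56,0,0,0],[-1,1.6,1,56,0,0,0],[-1,1.6,1,56,0,0,0],[-1,1.6,1,56,0,0,0]]'
python3 -m creep '[[-1,0,0,0,0,0,0],[-1,0,0,0,0,0,0],[-1,0,0,0,0,0,0],[-1,0,0,0,0,0,0],[-1,0,0,0,0,0,0],[-1,0,0,0,0,0,0],[-1,0,0,0,0,0,0],[-1,0,0,0,0,0,0]]'
python3 -c "
from h import *
s=r.sense();print(s['moment'],s['joints'])"
```

```text
time_s: 6.28
tcp_pos: [0.531, -0.0328, 0.2649]
ee_rot: [[0.944, 0.33, 0.002], [0.33, -0.944, 0.0], [0.002, 0.0, -1.0]]
wrist_force: [0.1, 0.4, 1.1]
gripper_width: 0.782
gripper_force: 0.0
time_s: 6.95
tcp_pos: [0.5307, -0.0328, 0.2637]
ee_rot: [[0.944, 0.331, -0.0], [0.331, -0.944, 0.0], [-0.0, -0.0, -1.0]]
wrist_force: [-0.4, 1.3, 0.5]
gripper_width: 0.171
gripper_force: 0.9
[ 0.42524057  0.11534887 -0.01244602] [ 1.39474685e+01  2.16422540e+01 -2.32495107e+01 -5.04600176e-03
 -4.51135734e+01  9.53581471e+01]
```

```bash
python3 -m creep '[[-1,0,0,1,0,0,0],[-1,0,0,1,0,0,0],[-1,0,0,1,0,0,4],[-1,0,0,1,0,0,8],[-1,0,0,1,0,0,12],[-1,0,0,1,0,0,16],[-1,0,0,1,0,0,20]]'
python3 -c "
from h import *
s=r.sense();print(s['moment'],s['joints'])"
```

```text
time_s: 7.53
tcp_pos: [0.5305, -0.0329, 0.2635]
ee_rot: [[1.0, -0.015, -0.001], [-0.015, -1.0, -0.001], [-0.001, 0.001, -1.0]]
wrist_force: [-2.7, -0.7, 5.3]
gripper_width: 0.157
gripper_force: 30.0
[-0.00726213  0.68111106  0.14388921] [ 1.39517986e+01  2.16498090e+01 -2.32965385e+01  3.76228111e-02
 -4.50925405e+01  7.51862339e+01]
```

```bash
for i in 1 2 3; do python3 -m creep '[[-1,0,0,0,0,0,5],[-1,0,0,0,0,0,10],[-1,0,0,0.1,0,0,15],[-1,0,0,0.1,0,0,20],[-1,0,0,0.1,0,0,25],[-1,0,0,0.2,0,0,30],[-1,0,0,0.2,0,0,35],[-1,0,0,0.2,0,0,40]]' | egrep 'pos|force'
python3 -c "
from h import *
s=r.sense();print(s['moment'],s['joints'][5])"; done
python3 -m creep '[[-1,0,0,0,0,0,5],[-1,0,0,0,0,0,10],[-1,0,0,0.1,0,0,15],[-1,0,0,0.1,0,0,20],[-1,0,0,0.1,0,0,25],[-1,0,0,0.2,0,0,30],[-1,0,0,0.2,0,0,33],[-1,0,0,0.2,0,0,33]]'
python3 - <<'E'
from h import *
s=r.sense();print(s['moment'],s['joints'][5])
p,d=cap('scene');cv2.imwrite('pics/s3c.png',cv2.resize(p[150:330,90:330,::-1],None,fx=3,fy=3))
E
```

```text
tcp_pos: [0.5303, -0.0334, 0.2633]
wrist_force: [-2.8, -1.5, 6.1]
gripper_force: 30.0
[-0.52240121  0.91324532  0.16139817] 35.13680972038003
tcp_pos: [0.5298, -0.0335, 0.263]
wrist_force: [-4.1, -1.5, 7.8]
gripper_force: 30.0
[-0.57568432  1.31037514  0.09750794] -4.861685055272267
tcp_pos: [0.5294, -0.0334, 0.2628]
wrist_force: [-5.7, -0.5, 8.8]
gripper_force: 30.0
[-0.07647277  1.68084263  0.14269076] -44.861909970099234
time_s: 10.2
tcp_pos: [0.5291, -0.0331, 0.2625]
ee_rot: [[-0.897, -0.442, -0.006], [-0.442, 0.897, -0.001], [0.006, 0.001, -1.0]]
wrist_force: [-7.0, 1.1, 9.9]
gripper_width: 0.16
gripper_force: 30.0
[0.51066411 2.01845819 0.08938371] -77.72664863166413
```

View pics/s3c.png

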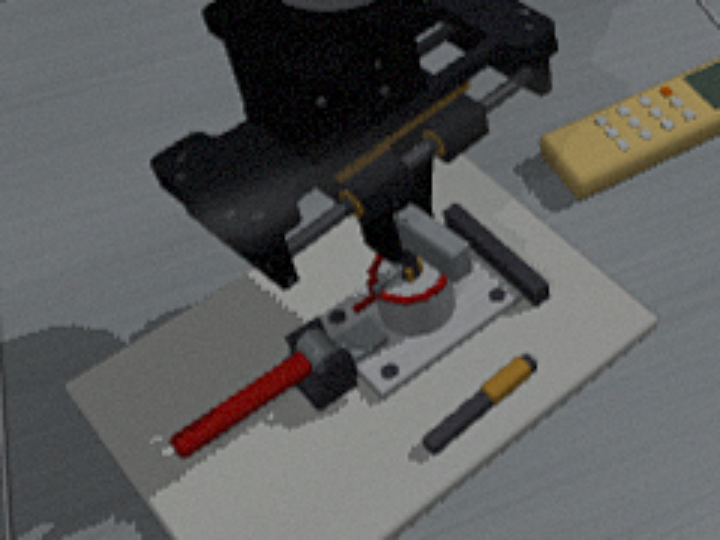

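```bash
python3 -m creep '[[-1,0,0,-0.2,0,0,-5],[-1,0,0,-0.4,0,0,-10],[-1,0,0,-0.6,0,0,-15],[-1,0,0,-0.8,0,0,-20],[-1,0,0,-0.8,0,0,-25],[-1,0,0,-0.8,0,0,-30],[-1,0,0,-0.8,0,0,-35],[-1,0,0,-0.8,0,0,-40]]' | egrep 'pos|force'
python3 -m creep '[[-1,0,0,0,0,0,-5],[-1,0,0,-0.1,0,0,-10],[-1,0,0,-0.1,0,0,-15],[-1,0,0,-0.1,0,0,-20],[-1,0,0,-0.1,0,0,-25],[-1,0,0,-0.2,0,0,-30],[-1,0,0,-0.2,0,0,-35],[-1,0,0,-0.2,0,0,-35]]' | egrep 'pos|force'
python3 -c "
from h import *
s=r.sense();print(s['moment'],s['joints'][5])"
for i in 1 2 3; do python3 -m creep '[[-1,0,0,0,0,0,5],[-1,0,0,0,0,0,10],[-1,0,0,0.1,0,0,15],[-1,0,0,0.1,0,0,20],[-1,0,0,0.1,0,0,25],[-1,0,0,0.2,0,0,30],[-1,0,0,0.2,0,0,35],[-1,0,0,0.2,0,0,40]]' | egrep 'pos|force'
python3 -c "
from h import *
s=r.sense();print(s['moment'],s['joints'][5])"; done
```

```text
tcp_pos: [0.5293, -0.0336, 0.2628]
wrist_force: [-4.4, -2.2, 6.2]
gripper_force: 30.0
tcp_pos: [0.5299, -0.0337, 0.2631]
wrist_force: [-3.4, -3.2, 4.2]
gripper_force: 30.0
[-1.08440488  0.97906674 -0.0266026 ] -2.5610213171063303
tcp_pos: [0.5293, -0.0335, 0.2628]
wrist_force: [-5.3, -1.8, 6.0]
gripper_force: 30.0
[-0.69998325  1.67373924  0.00168715] -43.02614621745717
tcp_pos: [0.5291, -0.033, 0.2625]
wrist_force: [-6.4, 2.1, 7.0]
gripper_force: 30.0
[0.3675089  1.86647402 0.12884588] -83.0089698407755
tcp_pos: [0.5292, -0.0326, 0.2624]
wrist_force: [-7.0, 2.1, 7.4]
gripper_force: 30.0
[0.99673146 1.91095357 0.18752124] -123.00847320365672
```

```bash
python3 -m creep '[[-1,0,0,0,0,0,5],[-1,0,0,0,0,0,10],[-1,0,0,0.1,0,0,15],[-1,0,0,0.1,0,0,20],[-1,0,0,0.1,0,0,25],[-1,0,0,0.2,0,0,30],[-1,0,0,0.2,0,0,35],[-1,0,0,0.2,0,0,35]]' | egrep 'pos|force'
python3 -c "
from h import *
s=r.sense();print(s['moment'],s['joints'][5])"
python3 -m creep '[[-1,0,0,0,0,0,-5],[-1,0,0,0,0,0,-10],[-1,0,0,-0.1,0,0,-15],[-1,0,0,-0.1,0,0,-20],[-1,0,0,-0.1,0,0,-25],[-1,0,0,-0.2,0,0,-30],[-1,0,0,-0.2,0,0,-35],[-1,0,0,-0.2,0,0,-40]]' | egrep 'pos|force'
python3 -m creep '[[-1,0,0,0,0,0,-5],[-1,0,0,-0.1,0,0,-10],[-1,0,0,-0.1,0,0,-15],[-1,0,0,-0.1,0,0,-20],[-1,0,0,-0.1,0,0,-25],[-1,0,0,-0.2,0,0,-30],[-1,0,0,-0.2,0,0,-32],[-1,0,0,-0.2,0,0,-32]]' | egrep 'pos|force'
python3 - <<'E'
from h import *
s=r.sense();print(s['moment'],s['joints'][5])
p,d=cap('scene');cv2.imwrite('pics/s4c.png',cv2.resize(p[150:330,90:330,::-1],None,fx=3,fy=3))
E
```

```text
tcp_pos: [0.5294, -0.0323, 0.2621]
wrist_force: [-6.7, 5.3, 7.9]
gripper_force: 30.0
[1.44159604 1.82168639 0.06519579] -157.9387458097965
tcp_pos: [0.529, -0.0325, 0.2623]
wrist_force: [-7.5, 3.0, 8.3]
gripper_force: 30.0
tcp_pos: [0.529, -0.033, 0.2625]
wrist_force: [-6.7, 0.7, 8.4]
gripper_force: 30.0
[ 0.28586526  2.06538092 -0.05577716] -85.71627966242723
```

View pics/s4c.png

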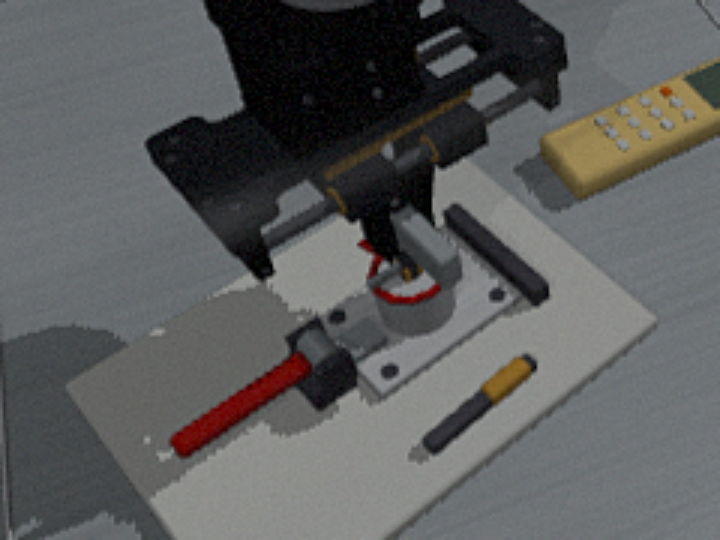

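```bash
python3 -m creep '[[0,0,0,0,0,0,0],[0,0,0,0,0,0,0],[0,0,0,0,0,0,0],[0,0,0,0,0,0,0],[0,0,0,-15,0,0,0],[0,0,0,-45,0,0,0],[0,0,0,-50,0,0,0],[0,0,0,-50,0,0,0]]'
for i in 1 2 3; do python3 -m creep '[[0,0,0,0,0,0,-7],[0,0,0,0,0,0,-14],[0,0,0,0,0,0,-21],[0,0,0,0,0,0,-28],[0,0,0,0,0,0,-35],[0,0,0,0,0,0,-42],[0,0,0,0,0,0,-49],[0,0,0,0,0,0,-56]]' | grep pos; done
python3 -m creep '[[0,0,0,0,0,0,-7],[0,0,0,0,0,0,-12],[0,0,0,0,0,0,-12]]' | grep pos
python3 - <<'E'
from h import *
s=r.sense();print(s['joints'][5],s['ee_rot'],totool(np.array([.5295,-.0329,.2615])-s['tcp_pos']),s['moment'],s['wrist_force'])
p,d=cap('scene')
v,u=np.nonzero(d>0); w=world('scene',np.c_[u,v],d[v,u])
b=w[(w[:,2]>.095)&(w[:,2]<.112)&(np.hypot(w[:,0]-.529,w[:,1]+.033)<.056)]
print(cv2.minAreaRect((b[:,:2]*1000).astype(np.float32)),len(b))
E
```

```text
time_s: 16.3
tcp_pos: [0.5316, -0.0327, 0.3148]
ee_rot: [[-0.949, -0.314, 0.006], [-0.314, 0.949, 0.001], [-0.006, -0.001, -1.0]]
wrist_force: [0.4, 0.1, -0.5]
gripper_width: 0.497
gripper_force: 0.0
tcp_pos: [0.5305, -0.0329, 0.3112]
tcp_pos: [0.5305, -0.0329, 0.3112]
tcp_pos: [0.5305, -0.0329, 0.3112]
tcp_pos: [0.5305, -0.0329, 0.3113]
94.42189688427483 [[ 9.49143037e-01  3.14839271e-01 -1.93106402e-03]
 [ 3.14839722e-01 -9.49144849e-01 -7.39324067e-05]
 [-1.85613629e-03 -5.37803230e-04 -9.99998133e-01]] [-0.82062144 -0.24246048 49.83184023] [-0.09766379 -0.03941642 -0.00875273] [-0.75014846 -0.10266782 -1.21282166]
((530.51806640625, -31.951210021972656), (98.10990142822266, 14.578276634216309), 16.851083755493164) 502
```

```bash
cat > chk.py <<'E'
from h import *
import sys
s=r.sense(); m=s['moment'][2]; print('Mz %.3f j6 %.2f t %.1f g %.0f w %.3f b %.2f'%(m,s['joints'][5],s['time_s'],s['gripper_force'],s['gripper_width'],np.degrees(np.arctan2(s['ee_rot'][1][0],s['ee_rot'][0][0]))))
sys.exit(int(m>0.21))
E
python3 -m creep '[[0,-0.8,0,20,0,0,0],[0,-0.8,0,40,0,0,0],[0,-0.8,0,50,0,0,0],[0,-0.8,0,50,0,0,0],[-1,-0.8,0,50,0,0,0],[-1,-0.8,0,50,0,0,0],[-1,-0.8,0,50,0,0,0],[-1,-0.8,0,50,0,0,0]]'
python3 -m creep '[[-1,0,0,0,0,0,0],[-1,0,0,0,0,0,0],[-1,0,0,0,0,0,0],[-1,0,0,0,0,0,0],[-1,0,0,0,0,0,0]]'; python3 chk.py
python3 -m creep '[[-1,0,0,0,0,0,5],[-1,0,0,0,0,0,10],[-1,0,0,0.1,0,0,15],[-1,0,0,0.1,0,0,20],[-1,0,0,0.1,0,0,25],[-1,0,0,0.2,0,0,30],[-1,0,0,0.2,0,0,35],[-1,0,0,0.2,0,0,40]]' | egrep 'pos|force'; python3 chk.py
```

```text
time_s: 19.27
tcp_pos: [0.5303, -0.0331, 0.2635]
ee_rot: [[0.949, 0.314, 0.002], [0.314, -0.949, 0.0], [0.002, 0.0, -1.0]]
wrist_force: [0.2, 0.4, 0.2]
gripper_width: 0.28
gripper_force: 0.0
time_s: 19.68
tcp_pos: [0.5301, -0.0328, 0.2631]
ee_rot: [[0.949, 0.314, 0.001], [0.314, -0.949, 0.0], [0.001, -0.0, -1.0]]
wrist_force: [-1.5, 2.8, 5.1]
gripper_width: 0.158
gripper_force: 30.0
Mz -0.050 j6 94.36 t 19.7 g 30 w 0.158 b 18.32
tcp_pos: [0.5301, -0.0333, 0.2629]
wrist_force: [-1.2, -0.6, 4.7]
gripper_force: 30.0
Mz 0.038 j6 54.13 t 20.4 g 30 w 0.157 b -21.91
```

Good. On to about 285° of grip turn, then creeping in 6° calls with a torque check.

```bash
python3 -m creep '[[-1,0,0,0,0,0,5],[-1,0,0,0,0,0,10],[-1,0,0,0.1,0,0,15],[-1,0,0,0.1,0,0,20],[-1,0,0,0.1,0,0,25],[-1,0,0,0.2,0,0,30],[-1,0,0,0.2,0,0,35],[-1,0,0,0.2,0,0,40]]' | egrep 'pos|force'; python3 chk.py
python3 -m creep '[[-1,0,0,0,0,0,4],[-1,0,0,0,0,0,8],[-1,0,0,0.1,0,0,12],[-1,0,0,0.1,0,0,16],[-1,0,0,0.1,0,0,19],[-1,0,0,0.1,0,0,21],[-1,0,0,0.1,0,0,22],[-1,0,0,0.1,0,0,22]]' | egrep 'pos|force'; python3 chk.py &&
python3 -m creep '[[-1,0,0,0,0,0,1],[-1,0,0,0,0,0,2],[-1,0,0,0,0,0,3],[-1,0,0,0,0,0,4],[-1,0,0,0,0,0,5],[-1,0,0,0,0,0,5.5],[-1,0,0,0,0,0,6]]' | egrep 'wrist' && python3 chk.py &&
python3 -m creep '[[-1,0,0,0,0,0,1],[-1,0,0,0,0,0,2],[-1,0,0,0,0,0,3],[-1,0,0,0,0,0,4],[-1,0,0,0,0,0,5],[-1,0,0,0,0,0,5.5],[-1,0,0,0,0,0,6]]' | egrep 'wrist' && python3 chk.py
```

```text
tcp_pos: [0.5298, -0.0338, 0.2627]
wrist_force: [-0.6, -2.3, 5.3]
gripper_force: 30.0
Mz 0.149 j6 14.15 t 21.0 g 30 w 0.154 b -61.88
tcp_pos: [0.5294, -0.0339, 0.2625]
wrist_force: [-2.7, -0.7, 6.6]
gripper_force: 30.0
Mz 0.137 j6 -7.65 t 21.7 g 30 w 0.157 b -83.69
wrist_force: [-3.0, -2.7, 5.3]
Mz 0.107 j6 -13.63 t 22.3 g 30 w 0.158 b -89.68
wrist_force: [-2.9, -1.6, 5.8]
Mz 0.109 j6 -19.63 t 22.9 g 30 w 0.156 b -95.68
```

```bash
python3 -m creep '[[-1,0,0,0,0,0,1],[-1,0,0,0,0,0,2],[-1,0,0,0,0,0,3],[-1,0,0,0,0,0,4],[-1,0,0,0,0,0,5],[-1,0,0,0,0,0,5.5],[-1,0,0,0,0,0,6]]' | egrep 'wrist' && python3 chk.py &&
python3 -m creep '[[-1,0,0,0,0,0,1],[-1,0,0,0,0,0,2],[-1,0,0,0,0,0,3],[-1,0,0,0,0,0,4],[-1,0,0,0,0,0,5],[-1,0,0,0,0,0,5.5],[-1,0,0,0,0,0,6]]' | egrep 'wrist' && python3 chk.py &&
python3 -m creep '[[-1,0,0,0,0,0,1],[-1,0,0,0,0,0,2],[-1,0,0,0,0,0,3],[-1,0,0,0,0,0,4],[-1,0,0,0,0,0,5],[-1,0,0,0,0,0,5.5],[-1,0,0,0,0,0,6]]' | egrep 'wrist' && python3 chk.py &&
python3 -m creep '[[-1,0,0,0,0,0,1],[-1,0,0,0,0,0,2],[-1,0,0,0,0,0,3],[-1,0,0,0,0,0,4],[-1,0,0,0,0,0,5],[-1,0,0,0,0,0,5.5],[-1,0,0,0,0,0,6]]' | egrep 'wrist' && python3 chk.py
```

```text
wrist_force: [-3.8, -1.0, 5.8]
Mz 0.098 j6 -25.63 t 23.4 g 30 w 0.158 b -101.68
wrist_force: [-3.7, -1.9, 6.7]
Mz 0.152 j6 -31.63 t 24.0 g 30 w 0.156 b -107.68
wrist_force: [-5.0, -2.3, 6.8]
Mz 0.213 j6 -37.61 t 24.6 g 30 w 0.156 b -113.67
```

```bash
for i in 1 2 3; do python3 -m creep '[[-1,0,0,0,0,0,0]]'>/dev/null; python3 chk.py; done;
python3 -m creep '[[-1,0,0,0,0,0,1],[-1,0,0,0,0,0,2],[-1,0,0,0,0,0,2]]' | egrep 'wrist'; for i in 1 2 3; do python3 chk.py;python3 -m creep '[[-1,0,0,0,0,0,0]]'>/dev/null;  done
```

```text
Mz 0.267 j6 -37.60 t 24.7 g 30 w 0.154 b -113.65
Mz 0.216 j6 -37.59 t 24.8 g 30 w 0.155 b -113.64
Mz 0.195 j6 -37.59 t 24.9 g 30 w 0.158 b -113.64
wrist_force: [-3.2, -2.0, 8.0]
Mz 0.231 j6 -39.62 t 25.1 g 30 w 0.157 b -115.67
Mz 0.320 j6 -39.58 t 25.2 g 30 w 0.157 b -115.64
Mz 0.271 j6 -39.58 t 25.3 g 30 w 0.158 b -115.63
```

```bash
python3 -m creep '[[-1,0,0,0,0,0,1],[-1,0,0,0,0,0,2],[-1,0,0,0,0,0,2.8],[-1,0,0,0,0,0,2.8]]' | egrep 'wrist'; for i in 1 2 3 4 5 6; do python3 chk.py;python3 -m creep '[[-1,0,0,0,0,0,0]]'>/dev/null;  done
python3 - <<'E'
from h import *
p,d=cap('scene');cv2.imwrite('pics/s5c.png',cv2.resize(p[180:270,170:290,::-1],None,fx=6,fy=6,interpolation=cv2.INTER_CUBIC))
E
```

```text
wrist_force: [-5.5, -3.5, 8.3]
Mz 0.372 j6 -42.40 t 25.7 g 30 w 0.161 b -118.45
Mz 0.298 j6 -42.37 t 25.8 g 30 w 0.161 b -118.42
Mz 0.335 j6 -42.37 t 25.9 g 30 w 0.162 b -118.42
Mz 0.321 j6 -42.37 t 25.9 g 30 w 0.158 b -118.42
Mz 0.310 j6 -42.37 t 26.0 g 30 w 0.157 b -118.42
Mz 0.336 j6 -42.37 t 26.1 g 30 w 0.157 b -118.42
```

View pics/s5c.png

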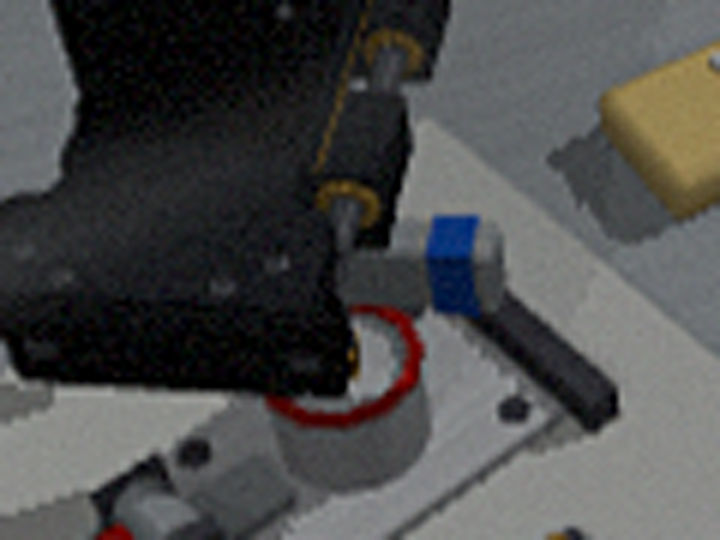

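```bash
python3 -m creep '[[-1,0,0,0,0,0,0.5],[-1,0,0,0,0,0,1],[-1,0,0,0,0,0,1],[-1,0,0,0,0,0,1],[-1,0,0,0,0,0,1]]' | egrep 'wrist'; python3 chk.py
python3 -m creep '[[-1,0,0,0,0,0,-3],[-1,0,0,0,0,0,-6],[-1,0,0,0,0,0,-8],[-1,0,0,0,0,0,-9],[-1,0,0,0,0,0,-9]]' | egrep 'wrist'; python3 chk.py
python3 -m creep '[[0,0,0,0,0,0,0],[0,0,0,0,0,0,0],[0,0,0,0,0,0,0],[0,0,0,0,0,0,0],[0,0,0,0,0,0,0],[0,0,0,0,0,0,0],[0,0,0,-10,0,0,0],[0,0,0,-40,0,0,0]]'
python3 -m creep '[[0,0,0,-40,0,0,0],[0,0,0,-80,0,0,0],[0,0,0,-120,0,0,0],[0,0,0,-120,0,0,0],[0,0,0,-120,0,0,0]]'
python3 - <<'E'
from h import *
p,d=cap('scene');cv2.imwrite('pics/s6c.png',cv2.resize(p[150:330,90:330,::-1],None,fx=3,fy=3))
E
```

```text
wrist_force: [-5.6, -2.1, 7.1]
Mz 0.400 j6 -43.37 t 26.6 g 30 w 0.156 b -119.42
wrist_force: [-4.4, -1.9, 6.4]
Mz 0.108 j6 -34.38 t 27.1 g 30 w 0.160 b -110.44
time_s: 27.73
tcp_pos: [0.5287, -0.0333, 0.299]
ee_rot: [[-0.351, -0.936, -0.01], [-0.936, 0.351, -0.001], [0.005, 0.009, -1.0]]
wrist_force: [0.2, -0.5, -0.5]
gripper_width: 0.492
gripper_force: 0.0
time_s: 28.15
tcp_pos: [0.53, -0.0331, 0.4259]
ee_rot: [[-0.35, -0.937, 0.008], [-0.937, 0.35, 0.002], [-0.004, -0.007, -1.0]]
wrist_force: [-0.4, 0.1, -0.0]
gripper_width: 0.501
gripper_force: 0.0
```

View pics/s6c.png

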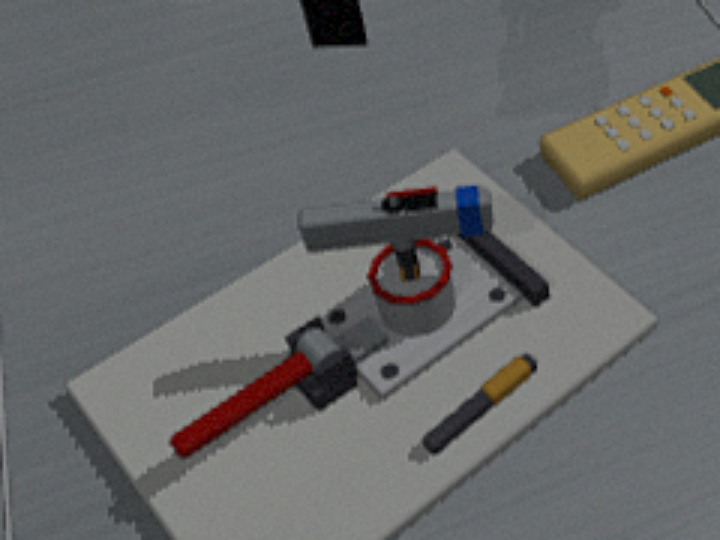

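```bash
python3 -c "
from station import r
print(r.finish_job())"
```

```text
the job is handed in; nothing more can be done
None
```

I clamped the lever and ran the tap in with both back-offs, reaching the bottom at about 5.4 rad. I pressed it home with about 0.35 N m (highest reading 0.40), let go with the needle back in line with the bar, left the remote and spare tap unmoved, and handed the job in; no verdict came back.

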